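# Build the shaft pack on the assembly arbor

## Robot

A 7-joint arm with a two-finger parallel gripper is mounted at the origin on the work surface; the furniture and walls round the work are solid. World frame = base frame: x ahead of the robot, y to its left, z up, the work surface at z = 0. Lengths are in mm, angles in rad, forces in N, time in s.
With the tool pointing down it reaches from about 400 to 875 mm from the base axis. Payload 4.4 kg.
Tool frame: the origin (TCP) lies midway between the tips of the shut fingers; the grasp point (between the pads) lies 19 mm behind it; z points along the fingers, y is the line along which they close (so a half turn about z gives the same grasp; the last joint's range is limited). The gripper opens to 85 mm and grips with 20 to 120 N. Pads are 22 mm wide; open, the fingers measure 114 mm over their backs; the gripper's body (76 mm by 85 mm) begins 54 mm behind the grasp point. The pads swing forward as they close: fully open they stand 13 mm farther back than shut.
Start: joints at [1.218, 0.628, 0.038, 1.517, -0.027, 0.996, -0.02], TCP at [183.902, -623.456, 231.313] pointing down, gripper open.
Joint ranges: [-3.06, 3.06], [-0.37, 2.12], [-1.25, 1.32], [0.18, 2.47], [-1.1, 4.24], [0.23, 1.98], [-2.94, 2.94]. Speed limits (rad/s): [2.57, 2.57, 3.14, 3.14, 3.14, 3.14, 3.14].

## Interface

Orientations are given as [roll, pitch, yaw] about the fixed x, y, z axes, in that order (R = Rz(yaw) Ry(pitch) Rx(roll)).
In Python, from cell import monitor, cams, ctrl gives the robot as it stands.
- The arm moves only by the tool drive_tool, never from a script. Its argument "motion" is a list of rows, each an object with "fingers": the opening, from 0 (shut) to 1 (fully open); "linear": the shift along the tool's x, y, z in m, a list of three; "twist": the turn about the tool's z in rad. In form: [{"fingers": fingers, "linear": [x, y, z], "twist": twist}, ...]. A call has 1 to 5 rows; each row shifts and turns the commanded pose from where the row before left it, along the tool's axes as they then stand; what a row does not reach is not made up. A row lasts 1/12 s, in which the tool goes at most 41.7 mm and 7.16 degrees, less where a joint would pass 70% of its speed; a pose out of reach is approached as far as the arm can. A call with a gripper value outside its range is refused whole. The fingers move at their own pace and stop on an object; the grip force is fixed at half the most. Time passes only in rows, so rows that do not move let the fingers close. It gives the time, the measured TCP pose, the force, the opening and the grip force at its end, in the units of the state.
- monitor.read_state(): the state, without advancing time (a new reading comes with each control period).
- cams.get_image(name): name is "side" or "top" or "wrist"; returns a dict with "color" (480x640x3 uint8, blue, green, red), "K" (3x3 intrinsics, pixels), "R" (3x3) and "t" (3): a world point X has camera coordinates R X + t. Camera axes: x right, y down, z forward; pixel columns grow to the right and rows downward; lengths in mm; the calibration is good to about 2 mm. A picture is of the moment at which its call begins. There is no depth.
- ctrl.finish_job(): hands the job in; it is judged then, once.
The state is a dict: "clock": time; "qpos": joint angles; "qd": joint speeds; "tau": joint torques, N m; "eef_pos": TCP position; "tool_rot": TCP orientation; "force": force on the tool from outside, world axes, zero at the start; "torque": the same for the moment, N m; "width": finger opening in mm; "gripper_force": force on a finger pad.
Only numpy, scipy, OpenCV 4.12 (cv2) and the standard library are available. Lean on these libraries where they do the work, as an engineer would, in place of code of your own. Each camera call takes 0.05 s, during which the arm holds its last target. There are 200 camera calls.

## Task

Build up the blower shaft pack on the upright pin of the blue arbor plate, threading the four loose parts over the pin one at a time from the bottom up: first the black rubber ring, then the brass spacer, then the steel pulley, and last the red collar. Every part must lie flat on the one below it, the first on the arbor's round shoulder, and the finished pack must stand released. Leave the red bottle, the blue tape roll and the yellow screwdriver alone.

Things in the scene. Friction and masses are not known exactly. Their poses are not given: they have to be found in the camera images.
- arbor: Fixed assembly arbor: blue square plate 90 x 90 x 12 mm; on it in the middle a round steel shoulder 48 mm across and 4 mm high, and from that an upright steel pin 12 mm in diameter, 46.5 mm high above the shoulder (62.5 mm above the bench), straight for 40 mm and tapering to 5 mm across at the tip. Origin at the centre of the plate's underside on the bench, z up along the pin. It does not move.
- arbor_seat (a point): The point on the pin's axis at the top face of the arbor's shoulder, 16 mm above the bench, where the first part comes to rest; the axes are those of the arbor. In the finished pack the undersides of ring, spacer, pulley and collar lie 0, 10, 22 and 34 mm above it, and the pack's top 44 mm above it.
- damper: Black rubber ring, 56 mm outside diameter, 10 mm high, lying flat on the bench at the start. Straight bore of 22 mm; body origin at the centre of the underside, z axis along the bore (up at the start). 
- spacer: Brass spacer ring, 36 mm outside diameter, 12 mm high, lying flat on the bench at the start. Straight bore of 22 mm; body origin at the centre of the underside, z axis along the bore (up at the start). 
- pulley: Grey steel belt pulley with six dark round marks on its upper face, two flanges of 62 mm outside diameter and 4 mm height each and a dark groove 52 mm across and 4 mm high between them; 12 mm high in all, lying flat on the bench at the start. Straight bore of 22 mm; body origin at the centre of the underside, z axis along the bore (up at the start). 
- collar: Red collar with three small dark dots on its upper face, 44 mm outside diameter, 10 mm high, lying flat on the bench at the start. Straight bore of 22 mm; body origin at the centre of the underside, z axis along the bore (up at the start). 
- bottle: Bystander: small red adhesive bottle with a white nozzle, standing, 34 x 35 x 109 mm; origin at the centre of its underside. To be left alone.
- tape: Bystander: blue roll of tape lying flat, 100 mm across, 24 mm high; origin at the centre of its underside. To be left alone.
- driver: Bystander: yellow-handled screwdriver lying on the bench, 194 mm long, 27 mm thick at the handle, its length along its own y axis; origin at the middle of its underside. To be left alone.

How it is judged (in metres and radians):
On the way, in this order (a step that is already met when the one before it is completed fails the run):
1. the black rubber ring lies flat over the pin, on the shoulder (horizontal distance between damper and arbor_seat below 0.007 m and z of damper in the frame of arbor_seat between -0.003 and 0.003 m and angle between damper's own z axis and vertical below 0.1 rad), for 0.2 s.
2. the brass spacer lies flat over the pin, on the rubber ring (horizontal distance between spacer and arbor_seat below 0.007 m and z of spacer in the frame of arbor_seat between 0.007 and 0.013 m and angle between spacer's own z axis and vertical below 0.1 rad), for 0.2 s.
3. the steel pulley lies flat over the pin, on the spacer (horizontal distance between pulley and arbor_seat below 0.007 m and z of pulley in the frame of arbor_seat between 0.019 and 0.025 m and angle between pulley's own z axis and vertical below 0.1 rad), for 0.2 s.
4. the red collar lies flat over the pin, on the pulley (horizontal distance between collar and arbor_seat below 0.007 m and z of collar in the frame of arbor_seat between 0.031 and 0.037 m and angle between collar's own z axis and vertical below 0.1 rad), for 0.2 s.
At the end, for the whole second after the job is handed in: On the pin, bottom up: black ring, brass spacer, steel pulley, red collar; undersides 0, 10, 22, 34 mm above the shoulder (within 3 mm), within 7 mm of the pin axis, tilted under 0.1 rad, at rest (under 20 mm/s) and released; the bottle upright (within 0.3 rad) (all of step 1 and all of step 2 and all of step 3 and all of step 4 and linear speed of each of damper, spacer, pulley, collar below 0.02 m/s and angle between bottle's own z axis and vertical below 0.3 rad); the robot touches nothing.
It fails at once if the red adhesive bottle is moved more than 25 mm or tipped (distance of bottle from where it was at the start of the episode above 0.025 m or angle between bottle's own z axis and vertical above 0.3 rad).
It fails at once if the blue tape roll is moved more than 25 mm (distance of tape from where it was at the start of the episode above 0.025 m).
It fails at once if the yellow screwdriver is moved more than 25 mm (distance of driver from where it was at the start of the episode above 0.025 m).
It also fails if it takes over 104 s, if anything falls off the work surface, if the arm or the gripper's body presses on something with over 40 N, if the wrist force passes 120 N, or if a joint passes its speed limit or range.

## Working session

There is one attempt and no reset: what is moved stays moved. The work goes in short steps, Python scripts to look and compute and a tool call to move; the robot and the scene stay as the last step left them, time stands still between calls to the robot, and variables do not carry over. Pictures are saved under pics/ and viewed, at most 14 in all, crops included, and the job is handed in when it is done.

Besides the shell and the picture viewer there is one more tool, called by a JSON object that holds its "name" and its "arguments", one argument or row to a line. drive_tool: Moves the arm, as the interface text tells. Its arguments: {"type":"object","properties":{"motion":{"type":"array"}},"required":["motion"]}

```bash
mkdir -p pics; ls
python3 - <<'E'
from cell import monitor,cams
import cv2,numpy as np
s=monitor.read_state();print({k:np.round(v,3).tolist() for k,v in s.items()})
for n in ("top","side","wrist"):
    im=cams.get_image(n);cv2.imwrite(f"pics/{n}0.png",im["color"]);print(n,im["K"].tolist(),np.round(im["R"],4).tolist(),np.round(im["t"],1).tolist(), np.round(-im["R"].T@im["t"],1))
E
```

```text
pics
{'clock': 0.0, 'qpos': [1.218, 0.629, 0.038, 1.518, -0.027, 0.996, -0.02], 'qd': [0.0, 0.0, -0.0, 0.001, 0.001, -0.001, 0.001], 'tau': [0.0, -56.34, 1.226, -19.344, 0.011, 0.011, -0.0], 'eef_pos': [183.745, -622.815, 230.394], 'tool_rot': [-3.14, 0.0, 0.287], 'force': [0.012, -0.274, -0.145], 'torque': [0.017, 0.02, -0.002], 'gripper_force': 0.0, 'width': 85.34}
top [[483.20270307128646, 0.0, 311.8373356732454], [0.0, 483.20270307128646, 238.94573070156184], [0.0, 0.0, 1.0]] [[0.0239, -0.9997, -0.0029], [-0.9928, -0.0234, -0.1178], [0.1177, 0.0057, -0.993]] [-81.3, 560.6, 1016.7] [ 438.8  -73.9 1075.4]
side [[510.0060348863075, 0.0, 321.35034293172555], [0.0, 510.0060348863075, 247.76269834336043], [0.0, 0.0, 1.0]] [[-0.9973, 0.0732, -0.0016], [0.0427, 0.5629, -0.8254], [-0.0596, -0.8233, -0.5645]] [558.2, 39.9, 1183.9] [625.5 911.3 702.1]
wrist [[389.26402598701617, 0.0, 311.31630387914817], [0.0, 389.26402598701617, 237.24194073671023], [0.0, 0.0, 1.0]] [[0.2827, -0.9592, -0.0001], [-0.9102, -0.2683, 0.3154], [-0.3025, -0.0891, -0.949]] [-649.2, -40.6, 379.7] [ 261.4 -599.8  373.1]
```

View pics/top0.png

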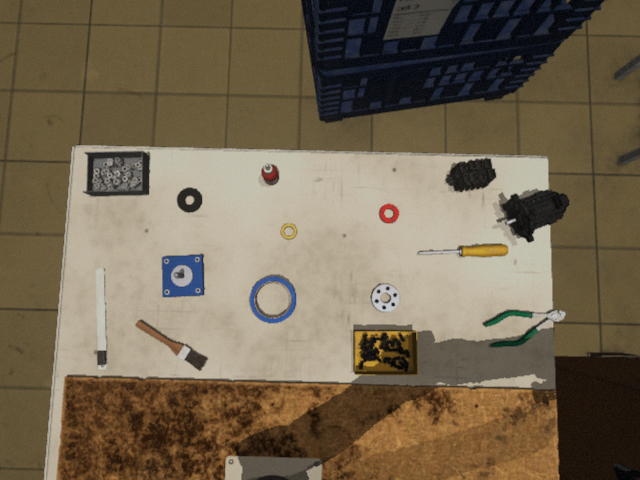

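View pics/side0.png

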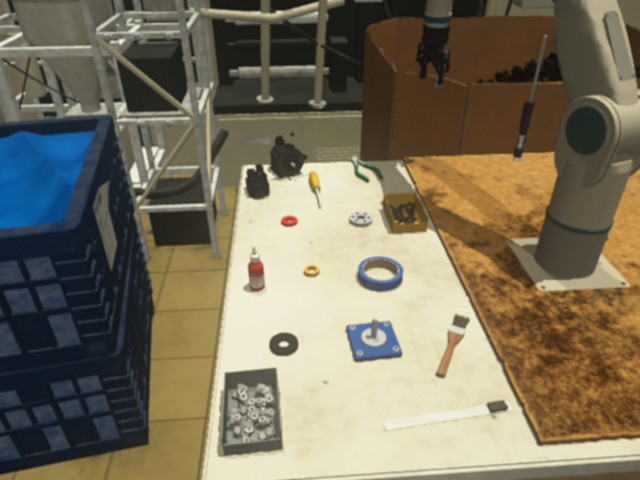

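Top view: ring at about (189,200), arbor (183,275), spacer (289,231), pulley (385,297) and collar (389,213). In the side view they are at (284,344), (374,340), (312,270), (360,218) and (289,220). Next I'll measure them from both views.

```bash
cat > h.py <<'E'
import numpy as np,cv2
from cell import monitor,cams
def ray(im,uv):
    c=-im["R"].T@im["t"]; d=im["R"].T@np.linalg.solve(im["K"],[uv[0],uv[1],1.]); return c,d/np.linalg.norm(d)
def plane(im,uv,z):
    c,d=ray(im,uv); return c+d*(z-c[2])/d[2]
def tri(a,ua,b,ub):
    c1,d1=ray(a,ua);c2,d2=ray(b,ub)
    s=np.linalg.lstsq(np.c_[d1,-d2],c2-c1,rcond=None)[0]
    p,q=c1+s[0]*d1,c2+s[1]*d2; return (p+q)/2,np.linalg.norm(p-q)
def mask(im,col):
    h,s,v=[x.astype(int) for x in cv2.split(cv2.cvtColor(im["color"],cv2.COLOR_BGR2HSV))]
    return {"black":v<70,"brass":(h>12)&(h<32)&(s>90)&(v>90),"red":((h<8)|(h>172))&(s>130)&(v>80),
            "steel":(s<40),"blue":(h>100)&(h<125)&(s>120)}[col].astype(np.uint8)*255
def find(im,col,uv,r=22,hull=True):
    """centre of the outer contour of the colour blob near uv"""
    m=mask(im,col); w=np.zeros_like(m); cv2.circle(w,tuple(map(int,uv)),r,255,-1); m&=w
    cs=[c for c in cv2.findContours(m,cv2.RETR_EXTERNAL,cv2.CHAIN_APPROX_NONE)[0] if len(c)>4]
    p=cv2.convexHull(np.vstack(cs)); M=cv2.moments(p)
    return (M["m10"]/M["m00"],M["m01"]/M["m00"]),cv2.boundingRect(p)
E
python3 - <<'E'
from h import *
T=cams.get_image("top");S=cams.get_image("side")
for n,col,a,b,z in (("damper","black",(189,200),(284,344),5),("spacer","brass",(289,231),(312,270),6),("collar","red",(389,213),(289,220),5),("arbor plate","blue",(183,275),(374,340),6)):
    r=30 if n[0]=="a" else 20
    u,bb=find(T,col,a,r);v,b2=find(S,col,b,r+4)
    p,e=tri(T,u,S,v);print(n,np.round(u,1),bb,np.round(v,1),b2,"tri",np.round(p,1),round(e,1),"plane",np.round(plane(T,u,z),1),np.round(plane(S,v,z),1))
def up(im,x,y,w,h):return cv2.resize(im["color"][y:y+h,x:x+w],None,fx=6,fy=6,interpolation=cv2.INTER_CUBIC)
A=np.hstack([up(T,150,245,65,60),up(S,340,305,65,60)]);B=np.hstack([up(T,352,267,65,60),up(S,328,188,65,60)])
cv2.imwrite("pics/crop1.png",cv2.resize(np.vstack([A,B]),(650,600)))
E
```

```text
Traceback (most recent call last):
  File "h.py", line 19, in find
    p=cv2.convexHull(np.vstack(cs)); M=cv2.moments(p)
                     ~~~~~~~~~^^^^
ValueError: need at least one array to concatenate
```

Run:
```python
import cv2,numpy as np
for n,P in (("top",[(180,200),(189,192),(282,231),(289,224),(380,213),(389,205),(170,262),(195,291),(375,292)]),("side",[(273,344),(284,353),(306,271),(312,275),(282,221),(355,330),(350,221)])):
    h=cv2.cvtColor(cv2.imread(f"pics/{n}0.png"),cv2.COLOR_BGR2HSV)
    for u,v in P: print(n,u,v,h[v,u])
print(cv2.imread("pics/side0.png").shape)
```

```text
top 180 200 [15 33 46]
top 189 192 [13 45 40]
top 282 231 [ 23 150 194]
top 289 224 [ 24 149 193]
top 380 213 [  1 193 172]
top 389 205 [  1 195 190]
top 170 262 [109 158 124]
top 195 291 [110  76 144]
top 375 292 [170   4 196]
side 273 344 [23 55 83]
side 284 353 [21 56 78]
side 306 271 [ 20 156 231]
side 312 275 [ 18 130 143]
side 282 221 [  3 180 213]
side 355 330 [108 111 161]
side 350 221 [ 26  33 116]
(480, 640, 3)
```

```bash
sed -i 's/v<70/v<110/; s/(s>120)}/(s>85)}/' h.py
cat > m.py <<'E'
from h import *
T=cams.get_image("top");S=cams.get_image("side")
def up(im,x,y,w,h):return cv2.resize(im["color"][y:y+h,x:x+w],None,fx=6,fy=6,interpolation=cv2.INTER_CUBIC)
A=np.hstack([up(T,150,245,65,60),up(S,340,305,65,60)]);B=np.hstack([up(T,352,267,65,60),up(S,328,188,65,60)])
cv2.imwrite("pics/crop1.png",cv2.resize(np.vstack([A,B]),(650,600)))
for n,col,a,b,z in (("damper","black",(189,200),(284,344),5),("spacer","brass",(289,231),(312,270),6),("collar","red",(389,213),(289,220),5),("arbor plate","blue",(183,275),(374,340),6)):
    r=30 if n[0]=="a" else 20
    u,bb=find(T,col,a,r);v,b2=find(S,col,b,r+4)
    p,e=tri(T,u,S,v);print(n,np.round(u,1),bb,np.round(v,1),b2,"tri",np.round(p,1),round(e,1),"plane",np.round(plane(T,u,z),1),np.round(plane(S,v,z),1))
E
python3 m.py
```

```text
damper [189.2 199.6] (177, 188, 25, 25) [283.3 344.1] (270, 334, 28, 21) tri [648.1 210.9   4. ] 1.0 plane [648.4 210.6   5. ] [647.6 212.1   5. ]
spacer [288.5 230.6] (281, 223, 16, 16) [311.3 270. ] (304, 264, 16, 13) tri [582.1 -15.1   7. ] 1.5 plane [583.  -15.2   6. ] [581.3 -16.2   6. ]
collar [388.8 213.1] (380, 204, 19, 19) [288.9 220.4] (282, 216, 15, 10) tri [ 627.9 -239.1    4.9] 0.4 plane [ 628.1 -239.1    5. ] [ 627.7 -238.8    5. ]
arbor plate [182.8 275.6] (163, 255, 41, 42) [372.8 340.2] (347, 323, 54, 36) tri [477.1 215.5   6. ] 0.5 plane [477.4 215.4   6. ] [476.9 215.5   6. ]
```

View pics/crop1.png

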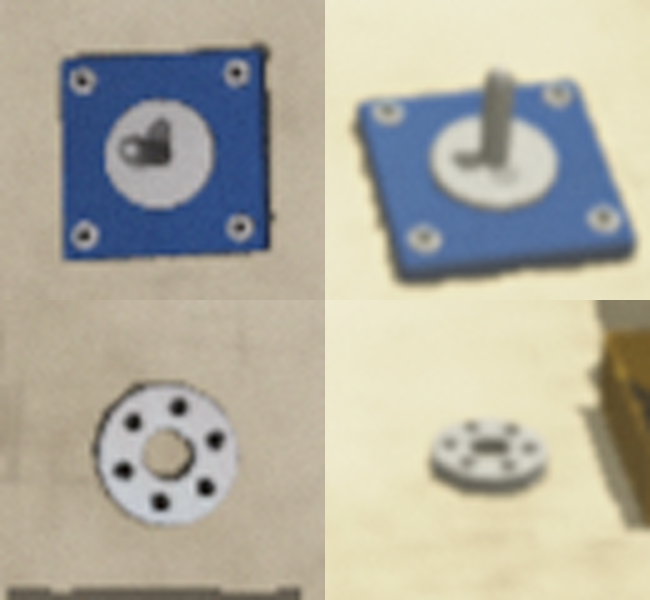

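The crop shows the pin tip at top (175.2,274.6) / side (374.6,319.8) and the shoulder centre at top (181.6,275.4) / side (373.4,337.2). The pulley's top face is at top (385,297) / side (360.4,216.6).

Run:
```python
from h import *
T=cams.get_image("top");S=cams.get_image("side")
for n,u,v,z in (("tip",(175.2,274.6),(374.6,319.8),62),("shoulder",(181.6,275.4),(373.4,337.2),16),("pulley",(385,297),(360.4,216.6),12)):
    p,e=tri(T,u,S,v);print(n,np.round(p,1),round(e,1),"plane",np.round(plane(T,u,z),1),np.round(plane(S,v,z),1))
```

```text
tip [476.9 217.   59.6] 0.3 plane [477.  216.3  62. ] [477.4 219.6  62. ]
shoulder [476.9 215.9  14.3] 1.1 plane [477.3 215.4  16. ] [476.7 217.8  16. ]
pulley [ 440.4 -230.4   13.3] 1.1 plane [ 441.  -230.6   12. ] [ 439.6 -232.3   12. ]
```

{"name": "drive_tool", "arguments": {
  "motion": [
    {"fingers": 1,"linear": [0.02,0,0],"twist": 0.12},
    {"fingers": 1,"linear": [0.04,0,0],"twist": 0.12},
    {"fingers": 1,"linear": [0.04,0,0],"twist": 0.047}
  ]
}}

```text
clock: 0.7
eef_pos: [281.3, -609.3, 231.7]
tool_rot: [3.142, 0.001, -0.01]
force: [1.3, -0.4, -0.4]
width: 85.3
gripper_force: 0.0
```

Pin at about (477,216). I'll fly towards the ring at (648,211).

{"name": "drive_tool", "arguments": {
  "motion": [
    {"fingers": 1,"linear": [0.017,-0.036,0],"twist": 0},
    {"fingers": 1,"linear": [0.017,-0.036,0],"twist": 0},
    {"fingers": 1,"linear": [0.017,-0.036,0],"twist": 0},
    {"fingers": 1,"linear": [0.017,-0.036,0],"twist": 0},
    {"fingers": 1,"linear": [0.017,-0.036,0],"twist": -0.01}
  ]
}}

```text
clock: 1.12
eef_pos: [368.2, -427.5, 231.4]
tool_rot: [3.141, -0.0, 0.01]
force: [0.5, -0.5, 0.9]
width: 85.1
gripper_force: 0.0
```

{"name": "drive_tool", "arguments": {
  "motion": [
    {"fingers": 1,"linear": [0.017,-0.036,0],"twist": 0},
    {"fingers": 1,"linear": [0.017,-0.036,0],"twist": 0},
    {"fingers": 1,"linear": [0.017,-0.036,0],"twist": 0},
    {"fingers": 1,"linear": [0.017,-0.036,0],"twist": 0},
    {"fingers": 1,"linear": [0.017,-0.036,0],"twist": 0}
  ]
}}

```text
clock: 1.53
eef_pos: [451.4, -246.7, 231.6]
tool_rot: [3.141, -0.001, 0.01]
force: [0.7, 0.5, -0.7]
width: 85.5
gripper_force: 0.0
```

{"name": "drive_tool", "arguments": {
  "motion": [
    {"fingers": 1,"linear": [0.017,-0.036,0],"twist": 0},
    {"fingers": 1,"linear": [0.017,-0.036,0],"twist": 0},
    {"fingers": 1,"linear": [0.017,-0.036,0],"twist": 0},
    {"fingers": 1,"linear": [0.017,-0.036,0],"twist": 0},
    {"fingers": 1,"linear": [0.017,-0.036,0],"twist": 0}
  ]
}}

```text
clock: 1.95
eef_pos: [534.6, -65.7, 231.6]
tool_rot: [3.142, -0.001, 0.01]
force: [1.3, -0.5, 0.2]
width: 85.7
gripper_force: 0.0
```

{"name": "drive_tool", "arguments": {
  "motion": [
    {"fingers": 1,"linear": [0.017,-0.036,0],"twist": 0},
    {"fingers": 1,"linear": [0.017,-0.036,0],"twist": 0},
    {"fingers": 1,"linear": [0.017,-0.036,0],"twist": 0},
    {"fingers": 1,"linear": [0.017,-0.036,0],"twist": 0},
    {"fingers": 1,"linear": [0.017,-0.036,0],"twist": 0}
  ]
}}

```text
clock: 2.37
eef_pos: [617.8, 115.2, 231.5]
tool_rot: [-3.142, -0.0, 0.01]
force: [-0.8, -0.6, 0.2]
width: 85.5
gripper_force: 0.0
```

{"name": "drive_tool", "arguments": {
  "motion": [
    {"fingers": 1,"linear": [0.01,-0.032,0.02],"twist": 0.01},
    {"fingers": 1,"linear": [0.01,-0.032,0.025],"twist": 0},
    {"fingers": 1,"linear": [0.01,-0.032,0.025],"twist": 0},
    {"fingers": 1,"linear": [0,0,0.04],"twist": 0},
    {"fingers": 1,"linear": [0,0,0.04],"twist": 0}
  ]
}}

```text
clock: 2.78
eef_pos: [647.6, 213.5, 80.8]
tool_rot: [-3.139, -0.003, 0.005]
force: [0.2, -0.6, 0.2]
width: 85.2
gripper_force: 0.0
```

Run:
```python
from h import *
s=monitor.read_state();print(s["eef_pos"],s["tool_rot"])
W=cams.get_image("wrist");cv2.imwrite("pics/w1.png",W["color"])
p=np.array([648,211,5.]);q=W["K"]@(W["R"]@p+W["t"]);print(q[:2]/q[2])
```

```text
[647.60307829 213.48841232  80.81870456] [-3.13853560e+00 -3.08280956e-03  4.62695179e-03]
[316.00480373 250.44084262]
```

View pics/w1.png

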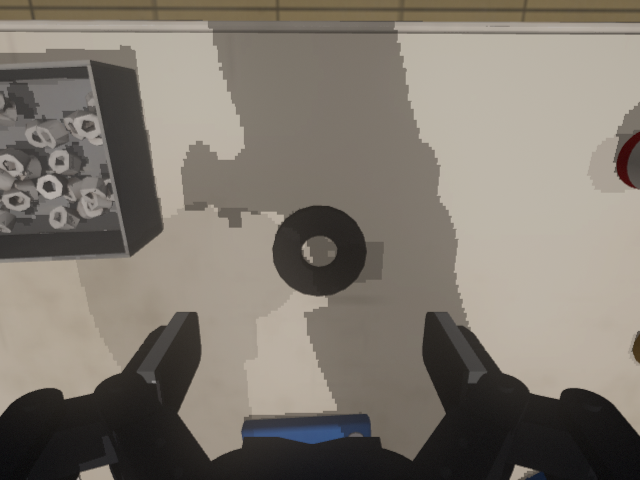

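The wrist view shows the ring at (319,250), against a predicted (316,250). That agrees to about 2 mm, so I'm descending.

{"name": "drive_tool", "arguments": {
  "motion": [
    {"fingers": 1,"linear": [0,0.002,0.03],"twist": 0},
    {"fingers": 1,"linear": [0,0,0.025],"twist": 0},
    {"fingers": 1,"linear": [0,0,0.015],"twist": 0},
    {"fingers": 1,"linear": [0,0,0.008],"twist": 0},
    {"fingers": 1,"linear": [0,0,0],"twist": 0}
  ]
}}

```text
clock: 3.25
eef_pos: [646.1, 206.6, 2.6]
tool_rot: [3.141, 0.002, -0.001]
force: [-0.5, 0.2, 0.1]
width: 85.0
gripper_force: 0.0
```

{"name": "drive_tool", "arguments": {
  "motion": [
    {"fingers": 1,"linear": [0.002,-0.003,0.0015],"twist": 0},
    {"fingers": 0.4,"linear": [0,0,0],"twist": 0},
    {"fingers": 0,"linear": [0,0,0],"twist": 0},
    {"fingers": 0,"linear": [0,0,0],"twist": 0},
    {"fingers": 0,"linear": [0,0,0],"twist": 0}
  ]
}}

```text
clock: 3.67
eef_pos: [650.0, 210.6, 4.6]
tool_rot: [-3.14, -0.002, -0.0]
force: [-1.4, 0.7, 9.9]
width: 51.1
gripper_force: 60.6
```

{"name": "drive_tool", "arguments": {
  "motion": [
    {"fingers": 0,"linear": [0,0,0],"twist": 0},
    {"fingers": 0,"linear": [0,0,0],"twist": 0},
    {"fingers": 0,"linear": [0,0,0],"twist": 0},
    {"fingers": 0,"linear": [0,0,0],"twist": 0}
  ]
}}

```text
clock: 4.0
eef_pos: [649.9, 210.6, 4.6]
tool_rot: [-3.14, -0.002, -0.0]
force: [-1.9, 0.2, 9.1]
width: 51.2
gripper_force: 60.6
```

{"name": "drive_tool", "arguments": {
  "motion": [
    {"fingers": 0,"linear": [0,0,-0.02],"twist": 0},
    {"fingers": 0,"linear": [0,0,-0.03],"twist": 0},
    {"fingers": 0,"linear": [0,0,-0.03],"twist": 0},
    {"fingers": 0,"linear": [0,0,-0.02],"twist": 0},
    {"fingers": 0,"linear": [0,0,0],"twist": 0}
  ]
}}

```text
clock: 4.42
eef_pos: [652.5, 211.0, 108.2]
tool_rot: [-3.138, -0.01, -0.0]
force: [1.1, 0.9, 0.1]
width: 51.4
gripper_force: 62.3
```

Run:
```python
from h import *
s=monitor.read_state();print(s["eef_pos"],s["tool_rot"],s["force"],s["width"])
W=cams.get_image("wrist")["color"];S=cams.get_image("side")["color"][270:390,220:340]
cv2.imwrite("pics/w2.png",np.hstack([W[120:420,150:490],cv2.resize(S,(300,300),interpolation=cv2.INTER_CUBIC)]))
```

```text
[652.54008786 211.02607441 108.19702828] [-3.1383841e+00 -9.6940270e-03 -3.5537468e-04] [1.06987601 0.92972527 0.10962604] 51.41550726952232
```

View pics/w2.png

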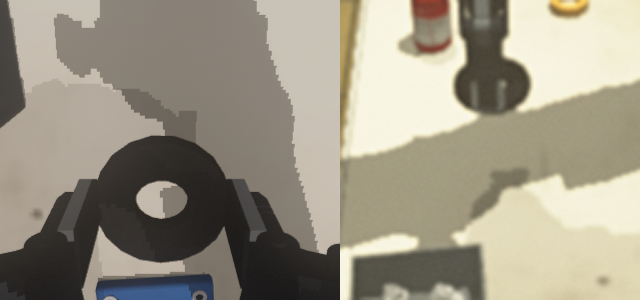

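```bash
cat > held.py <<'E'
import sys
from h import *
u,v,dz=map(float,sys.argv[1:4])
W=cams.get_image("wrist");s=monitor.read_state();p=np.array(s["eef_pos"])
print("tcp",np.round(p,1),np.round(s["tool_rot"],3),"off",[ (dz2,np.round(plane(W,(u,v),p[2]+dz2)-p,1).tolist()) for dz2 in (dz-5,dz,dz+5)])
q=W["K"]@(W["R"]@p+W["t"]);print(q[:2]/q[2])
E
python3 held.py 312 319 0
```

```text
tcp [648.5 209.9 102.1] [ 3.142  0.    -0.   ] off [(-5.0, [-4.8, 0.2, -5.0]), (0.0, [-1.9, 0.2, 0.0]), (5.0, [1.0, 0.2, 5.0])]
[312.44925087 314.94300124]
```

The ring is held within about 2 mm of the TCP; it's squeezed to 51 mm. Moving over the pin.

{"name": "drive_tool", "arguments": {
  "motion": [
    {"fingers": 0,"linear": [-0.03,-0.001,0],"twist": 0},
    {"fingers": 0,"linear": [-0.036,-0.001,0],"twist": 0},
    {"fingers": 0,"linear": [-0.036,-0.002,0],"twist": 0},
    {"fingers": 0,"linear": [-0.036,-0.001,0],"twist": 0},
    {"fingers": 0,"linear": [-0.03,-0.001,0],"twist": 0}
  ]
}}

```text
clock: 4.98
eef_pos: [476.8, 215.4, 100.7]
tool_rot: [3.14, 0.004, 0.0]
force: [-0.4, 0.9, -1.4]
width: 51.2
gripper_force: 62.4
```

{"name": "drive_tool", "arguments": {
  "motion": [
    {"fingers": 0,"linear": [-0.003,0,0.012],"twist": 0},
    {"fingers": 0,"linear": [0,0,0.012],"twist": 0},
    {"fingers": 0,"linear": [0,0,0.0],"twist": 0},
    {"fingers": 0,"linear": [0,0,0.0],"twist": 0}
  ]
}}

```text
clock: 5.32
eef_pos: [477.0, 215.5, 76.9]
tool_rot: [3.14, 0.003, -0.0]
force: [-0.2, -1.3, -0.7]
width: 50.6
gripper_force: 62.5
```

Run:
```python
from h import *
s=monitor.read_state();print(s["eef_pos"],s["tool_rot"],s["force"],s["width"])
W=cams.get_image("wrist");
for z in (16,62):
    q=W["K"]@(W["R"]@np.array([477,216,z])+W["t"]);print(z,q[:2]/q[2])
W=W["color"]
S=cams.get_image("side")["color"][270:370,310:430]
cv2.imwrite("pics/w3.png",np.hstack([W[120:420,150:490],cv2.resize(S,(360,300),interpolation=cv2.INTER_CUBIC)]))
```

```text
[476.9624187  215.51425243  76.91518201] [ 3.14013450e+00  2.55667501e-03 -2.53724377e-04] [-0.21227798 -1.2988959  -0.65806099] 50.63074996147715
16 [310.47673693 259.58404269]
62 [310.56461447 297.64854347]
```

View pics/w3.png

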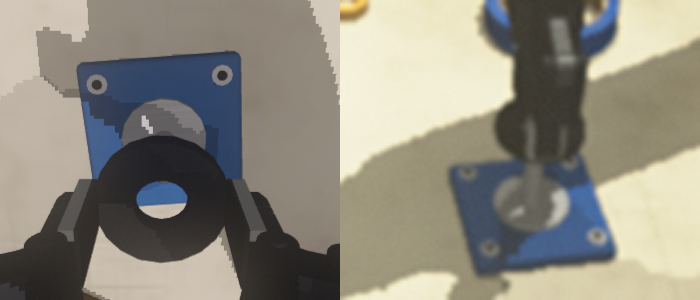

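Ring bore is at (312,319) in the wrist image and the pin is just in front of it, under the ring. I'm shifting +2 mm in x and lowering.

{"name": "drive_tool", "arguments": {
  "motion": [
    {"fingers": 0,"linear": [0.002,-0.001,0.008],"twist": 0},
    {"fingers": 0,"linear": [0,0,0.01],"twist": 0},
    {"fingers": 0,"linear": [0,0,0.01],"twist": 0},
    {"fingers": 0,"linear": [0,0,0],"twist": 0}
  ]
}}

```text
clock: 5.75
eef_pos: [478.6, 216.3, 47.8]
tool_rot: [3.14, 0.003, -0.0]
force: [0.4, -0.5, -0.5]
width: 51.2
gripper_force: 62.5
```

{"name": "drive_tool", "arguments": {
  "motion": [
    {"fingers": 0,"linear": [0,0,0.01],"twist": 0},
    {"fingers": 0,"linear": [0,0,0.01],"twist": 0},
    {"fingers": 0,"linear": [0,0,0.005],"twist": 0},
    {"fingers": 0,"linear": [0,0,0],"twist": 0},
    {"fingers": 0,"linear": [0,0,0],"twist": 0}
  ]
}}

```text
clock: 6.17
eef_pos: [479.6, 216.9, 24.5]
tool_rot: [3.141, 0.001, -0.0]
force: [0.4, 0.5, -0.2]
width: 50.7
gripper_force: 62.5
```

Threaded without force. Next: lower slightly, release, and pull up.

{"name": "drive_tool", "arguments": {
  "motion": [
    {"fingers": 0,"linear": [-0.001,0,0.002],"twist": 0},
    {"fingers": 0,"linear": [0,0,0],"twist": 0},
    {"fingers": 0.75,"linear": [0,0,0],"twist": 0},
    {"fingers": 0.9,"linear": [0,0,0],"twist": 0},
    {"fingers": 1,"linear": [0,0,0],"twist": 0}
  ]
}}

```text
clock: 6.58
eef_pos: [479.1, 217.2, 23.3]
tool_rot: [-3.141, -0.001, -0.0]
force: [-0.1, -0.4, 0.6]
width: 84.3
gripper_force: 0.0
```

{"name": "drive_tool", "arguments": {
  "motion": [
    {"fingers": 1,"linear": [0,0,0],"twist": 0},
    {"fingers": 1,"linear": [0,0,-0.02],"twist": 0},
    {"fingers": 1,"linear": [0,0,-0.03],"twist": 0},
    {"fingers": 1,"linear": [0,0,-0.03],"twist": 0},
    {"fingers": 1,"linear": [0,0,-0.02],"twist": 0}
  ]
}}

```text
clock: 7.0
eef_pos: [479.6, 217.3, 125.4]
tool_rot: [-3.141, -0.002, -0.0]
force: [0.4, -1.0, -0.8]
width: 85.1
gripper_force: 0.0
```

{"name": "drive_tool", "arguments": {
  "motion": [
    {"fingers": 1,"linear": [0.02,0.035,0],"twist": 0},
    {"fingers": 1,"linear": [0.02,0.035,0],"twist": 0},
    {"fingers": 1,"linear": [0.02,0.035,0],"twist": 0},
    {"fingers": 1,"linear": [0.02,0.035,0],"twist": 0},
    {"fingers": 1,"linear": [0.02,0.035,0],"twist": 0}
  ]
}}

```text
clock: 7.42
eef_pos: [579.5, 40.3, 123.3]
tool_rot: [-3.142, -0.0, 0.0]
force: [0.4, 0.2, -0.8]
width: 85.5
gripper_force: 0.0
```

```bash
cat > chk.py <<'E'
import sys
from h import *
s=monitor.read_state();print(np.round(s["eef_pos"],1),np.round(s["tool_rot"],3))
a=cams.get_image("top")["color"][240:310,145:220];b=cams.get_image("side")["color"][295:365,335:410]
cv2.imwrite(sys.argv[1],cv2.resize(np.hstack([a,b]),(750,350),interpolation=cv2.INTER_CUBIC))
E
python3 chk.py pics/c1.png
```

```text
[579.5  40.3 123.3] [-3.142 -0.     0.   ]
```

View pics/c1.png

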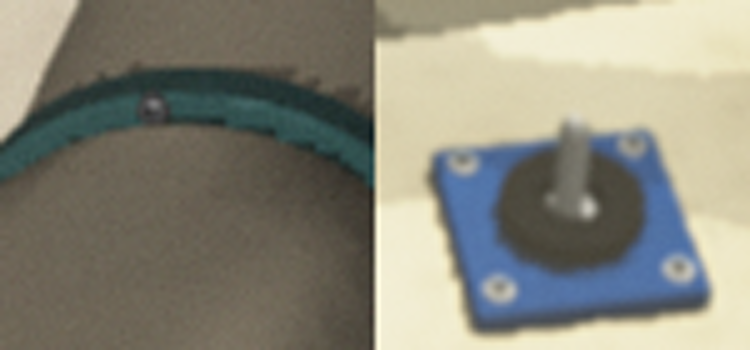

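The side view shows the ring seated flat around the pin. Next is the spacer at (582,-15.5).

{"name": "drive_tool", "arguments": {
  "motion": [
    {"fingers": 1,"linear": [0.003,0.02,0.02],"twist": 0},
    {"fingers": 1,"linear": [0,0.02,0.03],"twist": 0},
    {"fingers": 1,"linear": [0,0.016,0.02],"twist": 0},
    {"fingers": 1,"linear": [0,0,0],"twist": 0},
    {"fingers": 1,"linear": [0,0,0],"twist": 0}
  ]
}}

```text
clock: 7.93
eef_pos: [580.8, -14.7, 52.2]
tool_rot: [3.141, 0.002, -0.002]
force: [0.6, 0.8, 0.6]
width: 85.1
gripper_force: 0.0
```

```bash
cat > hover.py <<'E'
import sys
from h import *
col=sys.argv[1];P=np.array(list(map(float,sys.argv[2:5])));r=int(sys.argv[5])
s=monitor.read_state();W=cams.get_image("wrist")
q=W["K"]@(W["R"]@P+W["t"]);q=q[:2]/q[2]
u,bb=find(W,col,q,r);print(np.round(s["eef_pos"],1),np.round(s["tool_rot"],3),"pred",np.round(q),"seen",np.round(u),bb,"at",np.round(plane(W,u,P[2]),1))
E
python3 hover.py brass 582 -15.5 6 75
```

```text
[580.8 -14.7  52.2] [ 3.141e+00  2.000e-03 -2.000e-03] pred [313. 268.] seen [316. 271.] (282, 240, 68, 64) at [580.1 -17.    6. ]
```

{"name": "drive_tool", "arguments": {
  "motion": [
    {"fingers": 1,"linear": [0,0.002,0.02],"twist": 0},
    {"fingers": 1,"linear": [0,0,0.02],"twist": 0},
    {"fingers": 1,"linear": [0,0,0.009],"twist": 0},
    {"fingers": 1,"linear": [0,0,0],"twist": 0},
    {"fingers": 0.45,"linear": [0,0,0],"twist": 0}
  ]
}}

```text
clock: 8.4
eef_pos: [582.3, -14.7, 4.8]
tool_rot: [-3.141, -0.001, 0.001]
force: [0.1, -0.1, 0.6]
width: 75.5
gripper_force: 0.0
```

{"name": "drive_tool", "arguments": {
  "motion": [
    {"fingers": 0,"linear": [0,0,0],"twist": 0},
    {"fingers": 0,"linear": [0,0,0],"twist": 0},
    {"fingers": 0,"linear": [0,0,0],"twist": 0},
    {"fingers": 0,"linear": [0,0,0],"twist": 0},
    {"fingers": 0,"linear": [0,0,0],"twist": 0}
  ]
}}

```text
clock: 8.82
eef_pos: [582.6, -15.9, 5.6]
tool_rot: [-3.141, -0.002, -0.0]
force: [-2.1, 0.3, 9.1]
width: 32.9
gripper_force: 58.7
```

{"name": "drive_tool", "arguments": {
  "motion": [
    {"fingers": 0,"linear": [0,0,-0.02],"twist": 0},
    {"fingers": 0,"linear": [0,0,-0.03],"twist": 0},
    {"fingers": 0,"linear": [0,0,-0.03],"twist": 0},
    {"fingers": 0,"linear": [0,0,-0.02],"twist": 0},
    {"fingers": 0,"linear": [-0.005,-0.012,0],"twist": 0}
  ]
}}

```text
clock: 9.23
eef_pos: [581.0, -7.1, 108.9]
tool_rot: [3.14, -0.01, -0.004]
force: [0.9, -0.4, -0.7]
width: 32.2
gripper_force: 59.6
```

{"name": "drive_tool", "arguments": {
  "motion": [
    {"fingers": 0,"linear": [-0.016,-0.036,0],"twist": 0},
    {"fingers": 0,"linear": [-0.016,-0.036,0],"twist": 0},
    {"fingers": 0,"linear": [-0.016,-0.036,0],"twist": 0},
    {"fingers": 0,"linear": [-0.016,-0.036,0],"twist": 0},
    {"fingers": 0,"linear": [-0.016,-0.036,0],"twist": 0}
  ]
}}

```text
clock: 9.65
eef_pos: [495.1, 177.9, 103.7]
tool_rot: [-3.141, 0.001, -0.0]
force: [0.3, 0.0, -1.2]
width: 31.9
gripper_force: 59.6
```

{"name": "drive_tool", "arguments": {
  "motion": [
    {"fingers": 0,"linear": [-0.012,-0.025,0],"twist": 0},
    {"fingers": 0,"linear": [-0.008,-0.015,0],"twist": 0},
    {"fingers": 0,"linear": [0,0,0],"twist": 0},
    {"fingers": 0,"linear": [0,0,0],"twist": 0}
  ]
}}

```text
clock: 9.98
eef_pos: [475.7, 217.2, 103.7]
tool_rot: [3.141, 0.001, 0.003]
force: [-0.8, -0.6, -0.9]
width: 32.6
gripper_force: 59.6
```

```bash
cat > over.py <<'E'
import sys
from h import *
col=sys.argv[1];r=int(sys.argv[2]);dz=float(sys.argv[3])  # dz: part centre height above TCP
s=monitor.read_state();W=cams.get_image("wrist");p=np.array(s["eef_pos"])
P=np.array([p[0],p[1],p[2]+dz]);q=W["K"]@(W["R"]@P+W["t"]);q=q[:2]/q[2]
u,bb=find(W,col,q,r);print(np.round(p,1),np.round(s["tool_rot"],3),s["width"],"pred",np.round(q),"seen",np.round(u),bb,"off",np.round(plane(W,u,P[2])-p,1))
cv2.imwrite("pics/over_%s.png"%col,W["color"][120:420,150:490])
E
python3 over.py brass 80 2
```

```text
[475.7 217.2 103.7] [3.141e+00 1.000e-03 3.000e-03] 32.55959862095277 pred [312. 317.] seen [311. 318.] (271, 275, 81, 86) off [-0.3  0.3  2. ]
```

View pics/over_brass.png

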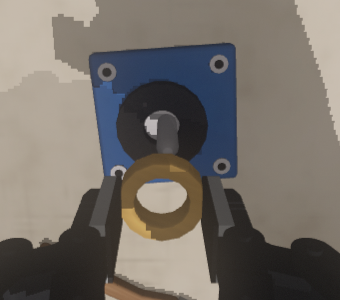

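The spacer is held level and centred, with bore at (311,318). Lowering it over the pin.

{"name": "drive_tool", "arguments": {
  "motion": [
    {"fingers": 0,"linear": [0.002,0.001,0.02],"twist": 0},
    {"fingers": 0,"linear": [0,0,0.015],"twist": 0},
    {"fingers": 0,"linear": [0,0,0.01],"twist": 0},
    {"fingers": 0,"linear": [0,0,0.005],"twist": 0},
    {"fingers": 0,"linear": [0,0,0],"twist": 0}
  ]
}}

```text
clock: 10.45
eef_pos: [478.6, 213.6, 52.9]
tool_rot: [3.14, 0.002, -0.002]
force: [0.4, -0.0, -1.3]
width: 32.7
gripper_force: 59.6
```

{"name": "drive_tool", "arguments": {
  "motion": [
    {"fingers": 0,"linear": [0,0,0.008],"twist": 0},
    {"fingers": 0,"linear": [0,0,0.006],"twist": 0},
    {"fingers": 0,"linear": [0,0,0.004],"twist": 0},
    {"fingers": 0,"linear": [0,0,0],"twist": 0},
    {"fingers": 0,"linear": [0,0,0],"twist": 0}
  ]
}}

```text
clock: 10.87
eef_pos: [478.8, 215.1, 35.9]
tool_rot: [3.141, 0.0, -0.0]
force: [0.3, 1.0, -1.4]
width: 32.2
gripper_force: 59.6
```

{"name": "drive_tool", "arguments": {
  "motion": [
    {"fingers": 0,"linear": [-0.001,0,0.0025],"twist": 0},
    {"fingers": 0,"linear": [0,0,0],"twist": 0},
    {"fingers": 0.6,"linear": [0,0,0],"twist": 0},
    {"fingers": 0.8,"linear": [0,0,0],"twist": 0},
    {"fingers": 1,"linear": [0,0,0],"twist": 0}
  ]
}}

```text
clock: 11.28
eef_pos: [478.0, 215.1, 33.7]
tool_rot: [-3.141, -0.0, -0.0]
force: [-0.2, 0.6, -1.0]
width: 67.7
gripper_force: 0.0
```

{"name": "drive_tool", "arguments": {
  "motion": [
    {"fingers": 1,"linear": [0,0,0],"twist": 0},
    {"fingers": 1,"linear": [0,0,-0.02],"twist": 0},
    {"fingers": 1,"linear": [0,0,-0.03],"twist": 0},
    {"fingers": 1,"linear": [0,0,-0.03],"twist": 0},
    {"fingers": 1,"linear": [0,0,-0.01],"twist": 0}
  ]
}}

```text
clock: 11.7
eef_pos: [479.8, 215.8, 127.0]
tool_rot: [-3.139, -0.005, -0.0]
force: [0.4, 1.0, 0.1]
width: 85.4
gripper_force: 0.0
```

{"name": "drive_tool", "arguments": {
  "motion": [
    {"fingers": 1,"linear": [-0.003,0.036,0],"twist": 0},
    {"fingers": 1,"linear": [-0.003,0.036,0],"twist": 0},
    {"fingers": 1,"linear": [-0.003,0.036,0],"twist": 0},
    {"fingers": 1,"linear": [-0.003,0.036,0],"twist": 0},
    {"fingers": 1,"linear": [-0.003,0.036,0],"twist": 0}
  ]
}}

```text
clock: 12.12
eef_pos: [462.3, 33.6, 123.4]
tool_rot: [3.142, 0.0, 0.0]
force: [0.8, 0.1, -0.1]
width: 85.6
gripper_force: 0.0
```

{"name": "drive_tool", "arguments": {
  "motion": [
    {"fingers": 1,"linear": [-0.003,0.036,0],"twist": 0},
    {"fingers": 1,"linear": [-0.003,0.036,0],"twist": 0},
    {"fingers": 1,"linear": [-0.003,0.036,0],"twist": 0},
    {"fingers": 1,"linear": [-0.003,0.036,0],"twist": 0},
    {"fingers": 1,"linear": [-0.003,0.036,0],"twist": 0}
  ]
}}

```text
clock: 12.53
eef_pos: [447.2, -146.6, 123.3]
tool_rot: [-3.141, 0.0, -0.0]
force: [0.8, -0.9, -0.2]
width: 85.5
gripper_force: 0.0
```

{"name": "drive_tool", "arguments": {
  "motion": [
    {"fingers": 1,"linear": [-0.003,0.036,0],"twist": 0},
    {"fingers": 1,"linear": [-0.003,0.036,0],"twist": 0},
    {"fingers": 1,"linear": [0,0.015,0.015],"twist": 0},
    {"fingers": 1,"linear": [0,0,0.02],"twist": 0},
    {"fingers": 1,"linear": [0,0,0],"twist": 0}
  ]
}}

```text
clock: 12.95
eef_pos: [439.5, -232.6, 85.9]
tool_rot: [-3.14, 0.004, -0.003]
force: [-0.5, 1.1, -0.6]
width: 85.0
gripper_force: 0.0
```

```bash
python3 chk.py pics/c2.png
python3 - <<'E'
from h import *
W=cams.get_image("wrist");cv2.imwrite("pics/w4.png",W["color"])
q=W["K"]@(W["R"]@np.array([440.5,-231,12])+W["t"]);print(q[:2]/q[2])
a=cv2.imread("pics/c2.png")[:,375:];cv2.imwrite("pics/c2w.png",np.hstack([a,cv2.resize(W["color"],(425,319))[:319]]) if 0 else np.hstack([a[:319],cv2.resize(W["color"],(425,319))]))
E
```

```text
[ 439.5 -232.6   85.9] [-3.14e+00  4.00e-03 -3.00e-03]
[311.36889299 251.18890916]
```

View pics/c2w.png

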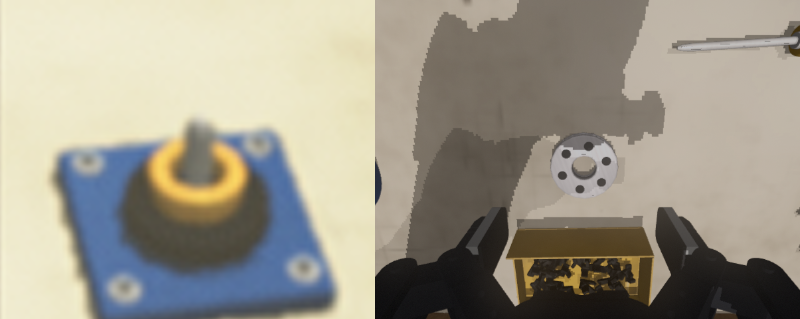

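The spacer is seated flat on the ring. The pulley is at (313,250) in the wrist view, which matches the prediction. Descending.

{"name": "drive_tool", "arguments": {
  "motion": [
    {"fingers": 1,"linear": [0.001,0,0.03],"twist": 0},
    {"fingers": 1,"linear": [0,0,0.03],"twist": 0},
    {"fingers": 1,"linear": [0,0,0.015],"twist": 0},
    {"fingers": 1,"linear": [0,0,0.007],"twist": 0},
    {"fingers": 1,"linear": [0,0,0],"twist": 0}
  ]
}}

```text
clock: 13.52
eef_pos: [442.8, -230.8, 6.0]
tool_rot: [-3.141, 0.001, 0.001]
force: [0.6, 0.4, 0.4]
width: 85.2
gripper_force: 0.0
```

{"name": "drive_tool", "arguments": {
  "motion": [
    {"fingers": 0.7,"linear": [0,0,0.001],"twist": 0},
    {"fingers": 0,"linear": [0,0,0],"twist": 0},
    {"fingers": 0,"linear": [0,0,0],"twist": 0},
    {"fingers": 0,"linear": [0,0,0],"twist": 0},
    {"fingers": 0,"linear": [0,0,0],"twist": 0}
  ]
}}

```text
clock: 13.93
eef_pos: [447.6, -234.7, 11.7]
tool_rot: [3.136, -0.011, -0.001]
force: [-3.6, 17.0, 55.1]
width: 25.7
gripper_force: 26.5
```

The fingers were too high and slid over the top flange. I'll open, lift and look again.

{"name": "drive_tool", "arguments": {
  "motion": [
    {"fingers": 0.3,"linear": [0,0,-0.02],"twist": 0},
    {"fingers": 1,"linear": [0,0,-0.03],"twist": 0},
    {"fingers": 1,"linear": [0,0,-0.03],"twist": 0},
    {"fingers": 1,"linear": [0,0,0],"twist": 0},
    {"fingers": 1,"linear": [0,0,0],"twist": 0}
  ]
}}

```text
clock: 14.35
eef_pos: [444.5, -232.8, 88.2]
tool_rot: [3.139, -0.005, -0.0]
force: [-0.3, 0.4, 0.3]
width: 72.7
gripper_force: 0.0
```

Run:
```python
from h import *
s=monitor.read_state();p=s["eef_pos"];print(np.round(p,1),np.round(s["tool_rot"],3),s["width"],s["force"])
W=cams.get_image("wrist");g=cv2.cvtColor(W["color"],cv2.COLOR_BGR2HSV)
cv2.imwrite("pics/w5.png",W["color"][150:390,180:460])
np.save("w.npy",W["color"])
for n,P in (("pul",(440.5,-231.5,12)),):
    q=W["K"]@(W["R"]@np.array(P)+W["t"]);q=q[:2]/q[2];print(n,q)
m=((g[...,1]<28)&(g[...,2]>110)).astype(np.uint8)*255;w=np.zeros_like(m);cv2.circle(w,tuple(map(int,q)),75,255,-1);m&=w
c=max(cv2.findContours(m,cv2.RETR_EXTERNAL,cv2.CHAIN_APPROX_NONE)[0],key=cv2.contourArea);e=cv2.fitEllipse(cv2.convexHull(c));print(e,plane(W,e[0],12))
```

```text
[ 444.5 -232.8   88.2] [ 3.139 -0.005 -0.   ] 72.66827839686418 [-0.31358309  0.40311594  0.31908785]
pul [308.97908217 257.33323401]
((310.8541259765625, 256.7603454589844), (94.20496368408203, 101.27250671386719), 84.85778045654297) [ 440.86673385 -232.62984869   12.        ]
```

View pics/w5.png

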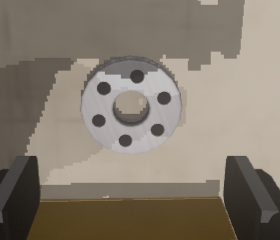

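Pulley unmoved and flat at (441,-232.5). I'm going lower this time.

{"name": "drive_tool", "arguments": {
  "motion": [
    {"fingers": 1,"linear": [0,0,0.03],"twist": 0},
    {"fingers": 1,"linear": [0,0,0.02],"twist": 0},
    {"fingers": 1,"linear": [0,0,0.01],"twist": 0},
    {"fingers": 1,"linear": [0,0,0],"twist": 0},
    {"fingers": 1,"linear": [0,0,0],"twist": 0}
  ]
}}

```text
clock: 14.82
eef_pos: [442.1, -231.6, 24.8]
tool_rot: [-3.141, 0.002, -0.0]
force: [0.0, -0.2, 0.7]
width: 85.4
gripper_force: 0.0
```

{"name": "drive_tool", "arguments": {
  "motion": [
    {"fingers": 1,"linear": [0,0,0],"twist": 0},
    {"fingers": 1,"linear": [0,0,0],"twist": 0}
  ]
}}

```text
clock: 14.98
eef_pos: [443.3, -232.3, 26.3]
tool_rot: [3.141, -0.001, -0.0]
force: [-0.7, -0.5, -0.2]
width: 85.4
gripper_force: 0.0
```

{"name": "drive_tool", "arguments": {
  "motion": [
    {"fingers": 1,"linear": [-0.002,0,0.012],"twist": 0},
    {"fingers": 1,"linear": [0,0,0.01],"twist": 0},
    {"fingers": 1,"linear": [0,0,0.005],"twist": 0},
    {"fingers": 1,"linear": [0,0,0],"twist": 0},
    {"fingers": 1,"linear": [0,0,0],"twist": 0}
  ]
}}

```text
clock: 15.4
eef_pos: [440.7, -231.9, -1.6]
tool_rot: [-3.141, 0.0, -0.0]
force: [0.6, -0.4, 0.6]
width: 85.2
gripper_force: 0.0
```

{"name": "drive_tool", "arguments": {
  "motion": [
    {"fingers": 0.75,"linear": [0,0,0.001],"twist": 0},
    {"fingers": 0.6,"linear": [0,0,0],"twist": 0},
    {"fingers": 0.6,"linear": [0,0,0],"twist": 0},
    {"fingers": 0.6,"linear": [0,0,0],"twist": 0}
  ]
}}

```text
clock: 15.73
eef_pos: [441.1, -232.1, -0.9]
tool_rot: [3.141, -0.001, -0.001]
force: [-2.2, 1.7, 15.2]
width: 58.0
gripper_force: 76.6
```

Gripped at 58 mm. Lifting and moving to the pin.

{"name": "drive_tool", "arguments": {
  "motion": [
    {"fingers": 0,"linear": [0,0,0],"twist": 0},
    {"fingers": 0,"linear": [0,0,-0.02],"twist": 0},
    {"fingers": 0,"linear": [0,0,-0.03],"twist": 0},
    {"fingers": 0,"linear": [0,0,-0.03],"twist": 0},
    {"fingers": 0,"linear": [0,0,-0.022],"twist": 0}
  ]
}}

```text
clock: 16.15
eef_pos: [441.1, -232.1, 101.6]
tool_rot: [3.141, -0.001, -0.0]
force: [0.8, -0.4, -1.4]
width: 58.1
gripper_force: 76.7
```

{"name": "drive_tool", "arguments": {
  "motion": [
    {"fingers": 0,"linear": [0.002,-0.02,0],"twist": 0},
    {"fingers": 0,"linear": [0.003,-0.036,0],"twist": 0},
    {"fingers": 0,"linear": [0.003,-0.036,0],"twist": 0},
    {"fingers": 0,"linear": [0.003,-0.036,0],"twist": 0},
    {"fingers": 0,"linear": [0.003,-0.036,0],"twist": 0}
  ]
}}

```text
clock: 16.57
eef_pos: [454.7, -66.5, 99.8]
tool_rot: [-3.142, -0.001, -0.001]
force: [0.2, 0.9, -1.6]
width: 58.0
gripper_force: 76.7
```

{"name": "drive_tool", "arguments": {
  "motion": [
    {"fingers": 0,"linear": [0.003,-0.036,0],"twist": 0},
    {"fingers": 0,"linear": [0.003,-0.036,0],"twist": 0},
    {"fingers": 0,"linear": [0.003,-0.036,0],"twist": 0},
    {"fingers": 0,"linear": [0.003,-0.036,0],"twist": 0},
    {"fingers": 0,"linear": [0.003,-0.036,0],"twist": 0}
  ]
}}

```text
clock: 16.98
eef_pos: [469.6, 113.9, 99.7]
tool_rot: [-3.142, -0.0, -0.0]
force: [0.4, 0.7, -1.4]
width: 57.9
gripper_force: 76.7
```

{"name": "drive_tool", "arguments": {
  "motion": [
    {"fingers": 0,"linear": [0.003,-0.036,0],"twist": 0},
    {"fingers": 0,"linear": [0.003,-0.036,0],"twist": 0},
    {"fingers": 0,"linear": [0.002,-0.032,0],"twist": 0},
    {"fingers": 0,"linear": [0,0,0],"twist": 0},
    {"fingers": 0,"linear": [0,0,0],"twist": 0}
  ]
}}

```text
clock: 17.4
eef_pos: [477.3, 218.8, 99.5]
tool_rot: [-3.14, -0.0, 0.005]
force: [-0.6, -1.1, -0.9]
width: 57.9
gripper_force: 76.7
```

Run:
```python
from h import *
s=monitor.read_state();p=s["eef_pos"];print(np.round(p,1),np.round(s["tool_rot"],3),s["width"],s["force"])
W=cams.get_image("wrist")
for P in (p+[0,0,13],p+[0,0,10],p+[0,0,6],[477,216,62]):
    q=W["K"]@(W["R"]@np.array(P)+W["t"]);print(q[:2]/q[2])
cv2.imwrite("pics/w6.png",W["color"][120:420,150:490])
```

```text
[477.3 218.8  99.5] [-3.14  -0.     0.005] 57.88832310915768 [-0.64282603 -1.09819659 -0.91172306]
[311.77502131 331.73629478]
[311.76387985 327.52925307]
[311.74966076 322.16009517]
[317.18187699 277.66165507]
```

View pics/w6.png

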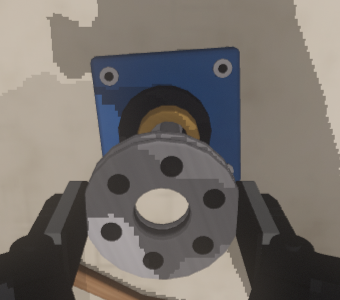

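Pulley held level and centred, with its bore at (312,328) against a predicted ~330. Lowering.

{"name": "drive_tool", "arguments": {
  "motion": [
    {"fingers": 0,"linear": [0,0,0],"twist": 0},
    {"fingers": 0,"linear": [0,0.001,0.015],"twist": 0},
    {"fingers": 0,"linear": [0,0,0.005],"twist": 0},
    {"fingers": 0,"linear": [0,0,0],"twist": 0},
    {"fingers": 0,"linear": [0,0,0],"twist": 0}
  ]
}}

```text
clock: 17.87
eef_pos: [477.7, 213.8, 79.4]
tool_rot: [3.141, 0.001, -0.002]
force: [-0.1, -0.3, -0.7]
width: 57.7
gripper_force: 76.7
```

{"name": "drive_tool", "arguments": {
  "motion": [
    {"fingers": 0,"linear": [0,-0.001,0.01],"twist": 0},
    {"fingers": 0,"linear": [0,0,0.01],"twist": 0},
    {"fingers": 0,"linear": [0,0,0.008],"twist": 0},
    {"fingers": 0,"linear": [0,0,0],"twist": 0},
    {"fingers": 0,"linear": [0,0,0],"twist": 0}
  ]
}}

```text
clock: 18.28
eef_pos: [477.3, 215.8, 50.7]
tool_rot: [3.141, 0.002, -0.0]
force: [0.3, -0.4, -1.6]
width: 58.1
gripper_force: 76.7
```

{"name": "drive_tool", "arguments": {
  "motion": [
    {"fingers": 0,"linear": [0,0,0.006],"twist": 0},
    {"fingers": 0,"linear": [0,0,0.005],"twist": 0},
    {"fingers": 0,"linear": [0,0,0],"twist": 0},
    {"fingers": 0,"linear": [0,0,0],"twist": 0},
    {"fingers": 0,"linear": [0,0,0],"twist": 0}
  ]
}}

```text
clock: 18.7
eef_pos: [478.0, 216.1, 40.6]
tool_rot: [-3.142, -0.0, -0.0]
force: [0.5, 0.2, -0.5]
width: 58.1
gripper_force: 76.7
```

{"name": "drive_tool", "arguments": {
  "motion": [
    {"fingers": 0,"linear": [0,0,0.002],"twist": 0},
    {"fingers": 0,"linear": [0,0,0],"twist": 0},
    {"fingers": 0.8,"linear": [0,0,0],"twist": 0},
    {"fingers": 0.9,"linear": [0,0,0],"twist": 0},
    {"fingers": 1,"linear": [0,0,0],"twist": 0}
  ]
}}

```text
clock: 19.12
eef_pos: [478.1, 216.1, 38.7]
tool_rot: [-3.141, -0.001, -0.0]
force: [-0.1, 0.2, -1.0]
width: 84.9
gripper_force: 0.0
```

{"name": "drive_tool", "arguments": {
  "motion": [
    {"fingers": 1,"linear": [0,0,0],"twist": 0},
    {"fingers": 1,"linear": [0,0,-0.02],"twist": 0},
    {"fingers": 1,"linear": [0,0,-0.03],"twist": 0},
    {"fingers": 1,"linear": [0,0,-0.03],"twist": 0},
    {"fingers": 1,"linear": [0,0,-0.01],"twist": 0}
  ]
}}

```text
clock: 19.53
eef_pos: [479.8, 216.8, 132.0]
tool_rot: [-3.139, -0.005, -0.0]
force: [0.9, 0.3, -0.0]
width: 85.6
gripper_force: 0.0
```

{"name": "drive_tool", "arguments": {
  "motion": [
    {"fingers": 1,"linear": [0.012,0.036,0],"twist": 0},
    {"fingers": 1,"linear": [0.012,0.036,0],"twist": 0},
    {"fingers": 1,"linear": [0.012,0.036,0],"twist": 0},
    {"fingers": 1,"linear": [0.012,0.036,0],"twist": 0},
    {"fingers": 1,"linear": [0.012,0.036,0],"twist": 0}
  ]
}}

```text
clock: 19.95
eef_pos: [537.9, 34.4, 128.3]
tool_rot: [3.142, 0.0, 0.0]
force: [1.0, 0.8, 0.5]
width: 85.3
gripper_force: 0.0
```

{"name": "drive_tool", "arguments": {
  "motion": [
    {"fingers": 1,"linear": [0.012,0.036,0],"twist": 0},
    {"fingers": 1,"linear": [0.012,0.036,0],"twist": 0},
    {"fingers": 1,"linear": [0.012,0.036,0],"twist": 0},
    {"fingers": 1,"linear": [0.012,0.036,0],"twist": 0},
    {"fingers": 1,"linear": [0.012,0.036,0],"twist": 0}
  ]
}}

```text
clock: 20.37
eef_pos: [597.8, -145.8, 128.1]
tool_rot: [-3.141, 0.0, -0.0]
force: [0.2, 0.8, -0.4]
width: 85.7
gripper_force: 0.0
```

{"name": "drive_tool", "arguments": {
  "motion": [
    {"fingers": 1,"linear": [0.012,0.036,0],"twist": 0},
    {"fingers": 1,"linear": [0.012,0.036,0],"twist": 0},
    {"fingers": 1,"linear": [0.006,0.022,0.02],"twist": 0},
    {"fingers": 1,"linear": [0,0,0.03],"twist": 0},
    {"fingers": 1,"linear": [0,0,0],"twist": 0}
  ]
}}

```text
clock: 20.78
eef_pos: [623.4, -239.3, 72.7]
tool_rot: [-3.139, 0.009, -0.004]
force: [-1.2, 1.7, -0.9]
width: 85.5
gripper_force: 0.0
```

{"name": "drive_tool", "arguments": {
  "motion": [
    {"fingers": 1,"linear": [0,0,0],"twist": 0},
    {"fingers": 1,"linear": [0,0,0],"twist": 0},
    {"fingers": 1,"linear": [0,0,0],"twist": 0}
  ]
}}

```text
clock: 21.03
eef_pos: [629.0, -237.0, 80.1]
tool_rot: [3.141, -0.002, 0.001]
force: [0.0, 0.3, 0.3]
width: 85.5
gripper_force: 0.0
```

```bash
python3 chk.py pics/c3.png; python3 hover.py red 628 -239 5 75
```

```text
[ 629.  -237.    80.1] [ 3.141e+00 -2.000e-03  1.000e-03]
[ 629.  -237.3   80.2] [ 3.141e+00 -3.000e-03  1.000e-03] pred [314. 253.] seen [316. 254.] (280, 220, 72, 70) at [ 627.  -239.9    5. ]
```

View pics/c3.png

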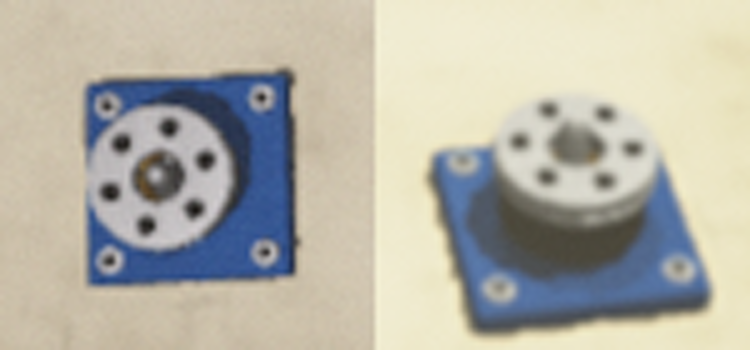

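The pulley lies flat on the spacer with the pin visible in its bore. Next the collar at (627,-239.5).

{"name": "drive_tool", "arguments": {
  "motion": [
    {"fingers": 1,"linear": [-0.001,0.002,0.03],"twist": 0},
    {"fingers": 1,"linear": [0,0,0.025],"twist": 0},
    {"fingers": 1,"linear": [0,0,0.015],"twist": 0},
    {"fingers": 1,"linear": [0,0,0.006],"twist": 0},
    {"fingers": 1,"linear": [0,0,0],"twist": 0}
  ]
}}

```text
clock: 21.6
eef_pos: [626.0, -239.4, 1.4]
tool_rot: [-3.141, 0.002, 0.0]
force: [-0.8, 0.1, -0.3]
width: 85.4
gripper_force: 0.0
```

{"name": "drive_tool", "arguments": {
  "motion": [
    {"fingers": 1,"linear": [0,0,0.0],"twist": 0},
    {"fingers": 1,"linear": [0,0,0],"twist": 0}
  ]
}}

```text
clock: 21.77
eef_pos: [628.0, -240.4, 4.0]
tool_rot: [3.141, -0.003, -0.0]
force: [-0.1, -0.3, -0.6]
width: 85.3
gripper_force: 0.0
```

{"name": "drive_tool", "arguments": {
  "motion": [
    {"fingers": 0.7,"linear": [0,0,0.002],"twist": 0},
    {"fingers": 0.4,"linear": [0,0,0],"twist": 0},
    {"fingers": 0.4,"linear": [0,0,0],"twist": 0},
    {"fingers": 0.4,"linear": [0,0,0],"twist": 0},
    {"fingers": 0.4,"linear": [0,0,0],"twist": 0}
  ]
}}

```text
clock: 22.18
eef_pos: [627.3, -240.2, 1.6]
tool_rot: [3.141, -0.001, -0.0]
force: [-0.7, 0.7, 4.9]
width: 40.6
gripper_force: 60.1
```

{"name": "drive_tool", "arguments": {
  "motion": [
    {"fingers": 0.35,"linear": [0,0,0],"twist": 0},
    {"fingers": 0.35,"linear": [0,0,0],"twist": 0}
  ]
}}

```text
clock: 22.35
eef_pos: [627.3, -240.1, 1.6]
tool_rot: [3.141, -0.001, -0.0]
force: [-0.7, 0.7, 4.7]
width: 40.8
gripper_force: 60.1
```

{"name": "drive_tool", "arguments": {
  "motion": [
    {"fingers": 0,"linear": [0,0,0],"twist": 0},
    {"fingers": 0,"linear": [0,0,-0.02],"twist": 0},
    {"fingers": 0,"linear": [0,0,-0.03],"twist": 0},
    {"fingers": 0,"linear": [0,0,-0.03],"twist": 0},
    {"fingers": 0,"linear": [0,0,-0.028],"twist": 0}
  ]
}}

```text
clock: 22.77
eef_pos: [626.6, -240.0, 109.9]
tool_rot: [3.142, 0.0, -0.0]
force: [0.1, -0.3, -0.6]
width: 40.3
gripper_force: 60.9
```

{"name": "drive_tool", "arguments": {
  "motion": [
    {"fingers": 0,"linear": [-0.006,-0.022,0],"twist": 0},
    {"fingers": 0,"linear": [-0.012,-0.036,0],"twist": 0},
    {"fingers": 0,"linear": [-0.012,-0.036,0],"twist": 0},
    {"fingers": 0,"linear": [-0.012,-0.036,0],"twist": 0},
    {"fingers": 0,"linear": [-0.012,-0.036,0],"twist": 0}
  ]
}}

```text
clock: 23.18
eef_pos: [572.1, -72.6, 108.8]
tool_rot: [-3.141, -0.001, -0.001]
force: [-0.2, 0.7, -0.4]
width: 40.3
gripper_force: 60.9
```

{"name": "drive_tool", "arguments": {
  "motion": [
    {"fingers": 0,"linear": [-0.012,-0.036,0],"twist": 0},
    {"fingers": 0,"linear": [-0.012,-0.036,0],"twist": 0},
    {"fingers": 0,"linear": [-0.012,-0.036,0],"twist": 0},
    {"fingers": 0,"linear": [-0.012,-0.036,0],"twist": 0},
    {"fingers": 0,"linear": [-0.012,-0.036,0],"twist": 0}
  ]
}}

```text
clock: 23.6
eef_pos: [512.2, 107.6, 108.8]
tool_rot: [-3.141, -0.001, -0.0]
force: [0.3, 0.7, -0.2]
width: 40.6
gripper_force: 60.9
```

{"name": "drive_tool", "arguments": {
  "motion": [
    {"fingers": 0,"linear": [-0.012,-0.036,0],"twist": 0},
    {"fingers": 0,"linear": [-0.012,-0.036,0],"twist": 0},
    {"fingers": 0,"linear": [-0.008,-0.026,0],"twist": 0},
    {"fingers": 0,"linear": [-0.004,-0.012,0],"twist": 0},
    {"fingers": 0,"linear": [0,0,0],"twist": 0}
  ]
}}

```text
clock: 24.02
eef_pos: [475.3, 220.8, 108.7]
tool_rot: [-3.139, 0.0, 0.007]
force: [-0.5, 0.7, -0.3]
width: 40.7
gripper_force: 60.9
```

{"name": "drive_tool", "arguments": {
  "motion": [
    {"fingers": 0,"linear": [0,0,0],"twist": 0},
    {"fingers": 0,"linear": [0,0,0],"twist": 0},
    {"fingers": 0,"linear": [0,0,0],"twist": 0}
  ]
}}

```text
clock: 24.27
eef_pos: [477.6, 214.0, 108.6]
tool_rot: [3.141, -0.0, -0.003]
force: [-0.2, 0.2, -0.6]
width: 40.4
gripper_force: 60.9
```

```bash
python3 over.py red 90 4
```

```text
[477.6 214.  108.6] [ 3.141e+00 -0.000e+00 -3.000e-03] 40.37972429335734 pred [312. 320.] seen [312. 318.] (260, 266, 104, 103) off [ 0.8 -0.   4. ]
```

View pics/over_red.png

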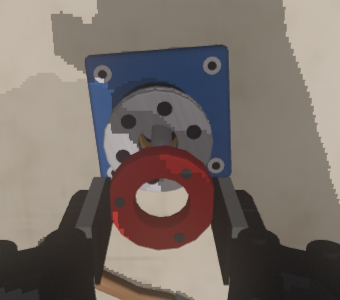

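The collar is held level and centred, with its bore at (312,318). Lowering.

{"name": "drive_tool", "arguments": {
  "motion": [
    {"fingers": 0,"linear": [0,0,0.015],"twist": 0},
    {"fingers": 0,"linear": [0,0,0.015],"twist": 0},
    {"fingers": 0,"linear": [0,0,0.005],"twist": 0},
    {"fingers": 0,"linear": [0,0,0],"twist": 0},
    {"fingers": 0,"linear": [0,0,0],"twist": 0}
  ]
}}

```text
clock: 24.73
eef_pos: [477.1, 215.3, 73.6]
tool_rot: [3.141, 0.0, -0.001]
force: [-0.3, -0.1, -0.6]
width: 40.5
gripper_force: 60.9
```

{"name": "drive_tool", "arguments": {
  "motion": [
    {"fingers": 0,"linear": [0,0,0.008],"twist": 0},
    {"fingers": 0,"linear": [0,0,0.006],"twist": 0},
    {"fingers": 0,"linear": [0,0,0.003],"twist": 0},
    {"fingers": 0,"linear": [0,0,0],"twist": 0},
    {"fingers": 0,"linear": [0,0,0],"twist": 0}
  ]
}}

```text
clock: 25.15
eef_pos: [476.7, 216.0, 56.3]
tool_rot: [3.141, 0.0, -0.0]
force: [-0.6, -0.3, -0.3]
width: 40.5
gripper_force: 60.9
```

{"name": "drive_tool", "arguments": {
  "motion": [
    {"fingers": 0,"linear": [0,0,0.003],"twist": 0},
    {"fingers": 0,"linear": [0,0,0],"twist": 0},
    {"fingers": 0,"linear": [0,0,0],"twist": 0},
    {"fingers": 0,"linear": [0,0,0],"twist": 0}
  ]
}}

```text
clock: 25.48
eef_pos: [476.9, 216.1, 53.6]
tool_rot: [-3.142, -0.0, -0.0]
force: [0.2, -0.1, -0.2]
width: 40.5
gripper_force: 60.9
```

{"name": "drive_tool", "arguments": {
  "motion": [
    {"fingers": 0.6,"linear": [0,0,0],"twist": 0},
    {"fingers": 0.75,"linear": [0,0,0],"twist": 0},
    {"fingers": 0.9,"linear": [0,0,0],"twist": 0},
    {"fingers": 1,"linear": [0,0,0],"twist": 0},
    {"fingers": 1,"linear": [0,0,0],"twist": 0}
  ]
}}

```text
clock: 25.9
eef_pos: [476.9, 216.1, 53.6]
tool_rot: [-3.142, -0.0, -0.0]
force: [-0.2, -0.1, 0.1]
width: 85.2
gripper_force: 0.0
```

{"name": "drive_tool", "arguments": {
  "motion": [
    {"fingers": 1,"linear": [0,0,-0.02],"twist": 0},
    {"fingers": 1,"linear": [0,0,-0.03],"twist": 0},
    {"fingers": 1,"linear": [0,0,-0.03],"twist": 0},
    {"fingers": 1,"linear": [0,0,-0.01],"twist": 0}
  ]
}}

```text
clock: 26.23
eef_pos: [478.8, 216.7, 147.0]
tool_rot: [-3.139, -0.005, -0.001]
force: [-0.4, 0.7, 0.8]
width: 85.7
gripper_force: 0.0
```

{"name": "drive_tool", "arguments": {
  "motion": [
    {"fingers": 1,"linear": [0.012,0.036,0],"twist": 0},
    {"fingers": 1,"linear": [0.012,0.036,0],"twist": 0},
    {"fingers": 1,"linear": [0.012,0.036,0],"twist": 0},
    {"fingers": 1,"linear": [0.012,0.036,0],"twist": 0},
    {"fingers": 1,"linear": [0.012,0.036,0],"twist": 0}
  ]
}}

```text
clock: 26.65
eef_pos: [536.9, 34.4, 143.3]
tool_rot: [-3.142, 0.0, 0.0]
force: [1.5, -0.6, -0.4]
width: 85.3
gripper_force: 0.0
```

{"name": "drive_tool", "arguments": {
  "motion": [
    {"fingers": 1,"linear": [0.012,0.036,0],"twist": 0},
    {"fingers": 1,"linear": [0.012,0.036,0],"twist": 0},
    {"fingers": 1,"linear": [0.006,0.018,0],"twist": 0},
    {"fingers": 1,"linear": [0,0,0],"twist": 0},
    {"fingers": 1,"linear": [0,0,0],"twist": 0}
  ]
}}

```text
clock: 27.07
eef_pos: [566.5, -55.5, 143.0]
tool_rot: [3.141, 0.001, -0.003]
force: [-0.1, 0.2, -0.4]
width: 85.3
gripper_force: 0.0
```

```bash
python3 chk.py pics/c4.png
```

```text
[566.5 -55.5 143. ] [ 3.141e+00  1.000e-03 -3.000e-03]
```

View pics/c4.png

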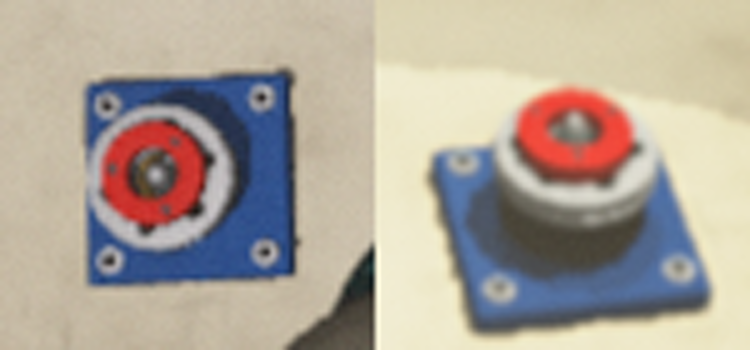

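Both views show the collar flat on the pulley with the pin tip in its bore, and the gripper is clear. Handing in.

```bash
python3 -c "
from cell import ctrl;print(ctrl.finish_job())"
```

```text
the job is handed in; nothing more can be done
None
```

The shaft pack is built on the pin in order (rubber ring, brass spacer, steel pulley, red collar), looks flat and released in the last pictures, and was handed in at about 27 s; the hand-in call returned no verdict.

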